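# Empty the bead ladle and hold the stock tin open

## Robot

A 6-joint arm with a two-finger parallel gripper is mounted at the origin on the work surface. World frame = base frame: x ahead of the robot, y to its left, z up, the work surface at z = 0. Lengths are in m, angles in rad, forces in N, time in s.
With the tool pointing down it reaches from about 0.325 to 0.775 m from the base axis. Payload 9.3 kg.
Tool frame: the origin (TCP) lies where the fingers leave the gripper's body, on its centre line; the fingertips stand 73 mm ahead of it and the grasp point (between the pads) lies 54 mm ahead of it; z points along the fingers, y is the line along which they close (so a half turn about z gives the same grasp; the last joint's range is limited). The gripper opens to 85 mm and grips with 20 to 120 N. Pads are 22 mm wide; open, the fingers measure 114 mm over their backs; the gripper's body (76 mm by 85 mm) begins 54 mm behind the grasp point. The pads swing forward as they close: fully open they stand 13 mm farther back than shut.
Start: joints at [1.106, 0.259, 0.021, 1.334, 0, 1.418], TCP at [0.169, 0.523, 0.304] pointing down, gripper open.
Joint ranges: [-3.04, 3.04], [-0.91, 1.82], [-1.04, 1.36], [-1.92, 1.95], [-1.52, 1.45], [-3.14, 3.14]. Speed limits (rad/s): [2.22, 2.22, 2.79, 3.14, 3.14, 3.14].

## Interface

Orientations are given as a 3x3 rotation matrix whose columns are the frame's x, y, z axes.
In Python, from station import get_obs, camera, sign_off, search_frame, cut_out gives the robot as it stands. The module is installed in compiled form; this text tells all that it offers.
- The arm moves only by the tool play_rows, never from a script. Its argument "deltas" is a list of rows, each an object of numbers: "dx", "dy", "dz": the shift along the world's x, y, z in cm; "spin": the turn about the world's z in degrees; "claw": the closure, from 0 (fully open) to 1 (shut). In form: [{"dx": .., "dy": .., "dz": .., "spin": .., "claw": ..}, ...]. A call has 1 to 10 rows; each row shifts and turns the commanded pose from where the row before left it; what a row does not reach is not made up. A row lasts 1/8 s, in which the tool goes at most 62.5 mm and 10.7 degrees, less where a joint would pass 70% of its speed; a pose out of reach is approached as far as the arm can. A call is refused whole if a number of a shift passes 6.25 or a number of a turn 10.7, either way. A call with a gripper value outside its range is refused whole. The fingers move at their own pace and stop on an object; the grip force is fixed at half the most. Time passes only in rows, so rows that do not move let the fingers close. It gives the time, the measured TCP pose, the force, the opening and the grip force at its end, in the units of the state.
- get_obs(): the state, without advancing time (a new reading comes with each control period).
- camera(name): name is "side" or "top"; returns a dict with "img" (384x512x3 uint8, red, green, blue), "K" (3x3 intrinsics, pixels), "extrinsics" (4x4, takes a point from camera to world coordinates). Camera axes: x right, y up, looking along -z (the intrinsics and any distortion apply to the point x, -y, -z); pixel columns grow to the right and rows downward; lengths in m; the calibration is good to about 2 mm. A picture is of the moment at which its call begins. There is no depth.
- sign_off(): hands the job in; it is judged then, once.
Trained networks look in the newest picture that a camera, given by its name, has taken for a name from the list of things; names that differ only in an ending like _2 or _b are one class to them, and where a whole thing is asked for, a point or a joint stands for the part that bears it (a point fixed in the world has none). Each returns a list of dicts, best first, with "confidence" (0 to 1); they miss things now and then, are a little off and sometimes report something else, mostly with a low value. They report only what shows in the picture. A call takes as long as a camera call.
- search_frame(camera, name): "xyz" ([x, y, z] in m, in the coordinates of the camera as it stood for that picture, good to about 4 mm: the middle of the surface that is visible of it).
- cut_out(camera, name): "region" (384x512 bool, what is visible of it).
The state is a dict: "time_s": time; "q": joint angles; "joint_velocities": joint speeds; "joint_efforts": joint torques, N m; "tcp_pos": TCP position; "tool_rot": TCP orientation; "force": force on the tool from outside, world axes, zero at the start; "torque": the same for the moment, N m; "gripper_width": finger opening in m; "finger_force": force on a finger pad.
Only numpy, scipy, OpenCV 4.12 (cv2) and the standard library are available. Lean on these libraries where they do the work, as an engineer would, in place of code of your own. Each camera call takes 0.05 s, during which the arm holds its last target. There are 200 camera calls.

## Task

Tip all five beads out of the steel ladle into the shallow lined tray, then stand the empty ladle upright on the pale soldering pad again and let go of it. Then raise the lid of the steel tin, the one with the brass tongue, and hold it still with your fingers at 60 degrees from closed, so that I can pack the beads with both hands: finish while holding it, because the lid falls shut if you let go. Leave the steel block, the jar and the white dish where they are.

Things in the scene. Friction and masses are not known exactly. Their poses are not given: they have to be found in the camera images.
- ladle: Loose steel pan, 0.16 kg, holding five beads. Flat foot 64 mm across, rim 110 mm across, 50 mm high, wall 3.5 mm, floor 5 mm. Origin: centre of its foot; z up through the mouth. A level handle leaves it along its -x (at the start towards the robot, within about 0.55 rad), as far as 170 mm from the pan's axis
- ladle_rim (a point): Centre of the ladle's open mouth, 50 mm above the middle of its foot; the beads have rolled out once it is tipped some 110 degrees; axes as the ladle's
- ladle_grip (a point): Pinch point on the centre line of the ladle's pale wooden handle, 115 mm along -x from the pan's axis, 46 mm above the foot. The wood runs from 60 to 170 mm from the axis; octagonal section, 16 mm across flats (flats on top, at the sides and at 45 degrees). Axes as the ladle's
- pad: Fixed pale grey-brown square soldering pad, 150 x 150 x 12 mm. Origin: centre of its underside, on the bench; its top is 12 mm up; x and y along its sides
- tray: Fixed shallow grey tray with a blue lining, 180 mm along x and y, 35 mm high, walls 5 mm, floor 5 mm. Origin: centre of its underside, on the bench
- tin: Fixed open steel tin, 120 mm along x, 170 mm along y, 70 mm high, walls 4 mm, with a hinged lid. Origin: centre of its underside; the hinge is along y at the top of its +x side (the side away from the robot), and the tongue sticks out at the -x side
- lid (a joint): Angle of the tin's lid in rad: 0 closed, 1.047 is 60 degrees open, stop at 1.9. It turns about the tin's y axis at lid_hinge and its tongue goes up and away from the robot. It weighs about 0.25 kg, the hinge is almost free, and it falls shut when let go below about 90 degrees
- lid_hinge (a point): Middle of the lid's hinge line (which runs along the tin's y), 70 mm above the bench, 60 mm from the tin's axis along the tin's +x
- lid_tab (a point): Pinch point on the lid's brass tongue, which sticks out level from the middle of its front edge: 14 mm wide (tin's y), 8 mm thick, reaching 50 mm past that edge; this point is 29 mm past it, 152 mm from the hinge line, 75 mm above the bench when closed. Pinched across its width, the tongue turns between the fingers as the lid opens
- bead0_center (a point): Centre of a loose round turquoise bead, 20 mm in diameter, 12 g; lies in the ladle at the start
- bead1_center (a point): Centre of a loose round turquoise bead, 20 mm in diameter, 12 g; lies in the ladle at the start
- bead2_center (a point): Centre of a loose round turquoise bead, 20 mm in diameter, 12 g; lies in the ladle at the start
- bead3_center (a point): Centre of a loose round turquoise bead, 20 mm in diameter, 12 g; lies in the ladle at the start
- bead4_center (a point): Centre of a loose round turquoise bead, 20 mm in diameter, 12 g; lies in the ladle at the start
- block: Polished steel bench block, 60 x 60 x 25 mm, beyond the work; leave alone
- jar: Amber glass jar with a steel cap, 64 mm across, 85 mm high, beyond the work; leave alone
- dish: White ceramic dish, 90 mm across, 30 mm high, beyond the work; leave alone

How it is judged:
On the way, in this order (a step that is already met when the one before it is completed fails the run):
1. the ladle is tipped over by more than 60 degrees at the tray (angle between ladle's own z axis and vertical above 1.05 rad and horizontal distance between ladle_rim and tray below 0.18 m).
2. all five beads lie in the tray (x of bead0_center in the frame of tray between -0.085 and 0.085 m and y of bead0_center in the frame of tray between -0.085 and 0.085 m and z of each of bead0_center, bead1_center, bead2_center, bead3_center, bead4_center in the frame of tray below 0.035 m and x of bead1_center in the frame of tray between -0.085 and 0.085 m and y of bead1_center in the frame of tray between -0.085 and 0.085 m and x of bead2_center in the frame of tray between -0.085 and 0.085 m and y of bead2_center in the frame of tray between -0.085 and 0.085 m and x of bead3_center in the frame of tray between -0.085 and 0.085 m and y of bead3_center in the frame of tray between -0.085 and 0.085 m and x of bead4_center in the frame of tray between -0.085 and 0.085 m and y of bead4_center in the frame of tray between -0.085 and 0.085 m), for 0.2 s.
3. the empty ladle stands upright on the pad, let go (all of step 2 and angle between ladle's own z axis and vertical below 0.12 rad and x of ladle in the frame of pad between -0.065 and 0.065 m and y of ladle in the frame of pad between -0.065 and 0.065 m and z of ladle in the frame of pad between 0.008 and 0.016 m and contact force between ladle and the fingers below 0.2 N and contact force between ladle and the arm below 0.2 N and linear speed of ladle below 0.03 m/s), for 0.2 s.
4. the fingers hold the lid at 60 degrees (value of joint lid between 0.925 and 1.169 rad and velocity of joint lid between -0.05 and 0.05 rad/s and contact force between lid and the fingers above 0.3 N and contact force between lid and block below 0.1 N and contact force between lid and jar below 0.1 N and contact force between lid and dish below 0.1 N and contact force between lid and ladle below 0.1 N and contact force between lid and bead0 below 0.1 N and contact force between lid and bead1 below 0.1 N and contact force between lid and bead2 below 0.1 N and contact force between lid and bead3 below 0.1 N and contact force between lid and bead4 below 0.1 N), for 0.2 s.
At the end, for the whole second after the job is handed in: Fingers hold the lid still at 60 degrees, within 7, pressing on it (0.3 N or more), nothing loose touching it; all five beads in the tray; the ladle upright within 7 degrees, untouched, its foot's centre at least 10 mm inside the pad's edges; bystanders moved under 25 mm (all of step 3 and all of step 4); the arm keeps its last pose, push and grip.
It fails at once if the block is moved by more than 25 mm (distance of block from where it was at the start of the episode above 0.025 m).
It fails at once if the jar is moved by more than 25 mm (distance of jar from where it was at the start of the episode above 0.025 m).
It fails at once if the dish is moved by more than 25 mm (distance of dish from where it was at the start of the episode above 0.025 m).
It also fails if it takes over 72 s, if anything falls off the work surface, if the arm or the gripper's body presses on something with over 40 N, if the wrist force passes 120 N, or if a joint passes its speed limit or range.

## Working session

There is one attempt and no reset: what is moved stays moved. The work goes in short steps, Python scripts to look and compute and a tool call to move; the robot and the scene stay as the last step left them, time stands still between calls to the robot, and variables do not carry over. Pictures are saved under pics/ and viewed, at most 10 in all, crops included, and the job is handed in when it is done.

Besides the shell and the picture viewer there is one more tool, called after ">>>" as name([rows], argument=value, ...), one row to a line, values as JSON. play_rows: Moves the arm, as the interface text tells. Its arguments: {"type":"object","properties":{"deltas":{"type":"array","items":{"type":"object","properties":{"dx":{"type":"number"},"dy":{"type":"number"},"dz":{"type":"number"},"spin":{"type":"number"},"claw":{"type":"number"}}}}},"required":["deltas"]}

```bash
mkdir -p pics; cat > h.py <<'E'
import numpy as np, cv2
from station import *
def w(c,p):
    E=np.array(c["extrinsics"]); return E[:3,:3]@np.array(p)+E[:3,3]
def proj(c,P):
    E=np.array(c["extrinsics"]); q=E[:3,:3].T@(np.array(P)-E[:3,3]); u=c["K"]@np.array([q[0],-q[1],-q[2]]); return u[:2]/u[2]
def ray(c,uv,z):
    E=np.array(c["extrinsics"]); d=np.linalg.inv(c["K"])@np.array([uv[0],uv[1],1.]); d=E[:3,:3]@np.array([d[0],-d[1],-d[2]]); o=E[:3,3]
    return o+d*(z-o[2])/d[2]
def save(n,*cs):
    cv2.imwrite(f"pics/{n}.png",np.vstack([c["img"] for c in cs])[:,:,::-1] if len(cs)==1 else cv2.resize(np.hstack([c["img"] for c in cs]),(800,300))[:,:,::-1])
E
python3 - <<'E'
from h import *
np.set_printoptions(precision=3,suppress=True)
for n in("top","side"):
    c=camera(n); save(n+"0",c); print(n,np.array(c["extrinsics"])[:3].tolist(),c["K"].tolist())
    for t in["ladle","ladle_grip","ladle_rim","pad","tray","tin","lid_tab","bead0_center","block","jar","dish"]:
        r=search_frame(n,t); print(t,[(round(x["confidence"],2),w(c,x["xyz"]).round(3).tolist()) for x in r[:2]])
o=get_obs(); print(o)
E
```

```text
top [[0.02152928582208328, 0.9969044140947935, -0.07561798073413187, 0.49937872800873634], [-0.9996311276617584, 0.020212166456734803, -0.018140477854953267, 0.010440911358924736], [-0.01655591923367131, 0.07598063888545387, 0.9969718371412939, 1.2240925901510766]] [[488.7481489898653, 0.0, 255.4542563056501], [0.0, 488.7481489898653, 186.70667071716937], [0.0, 0.0, 1.0]]
ladle [(0.94, [0.566, -0.326, 0.051])]
ladle_grip [(0.79, [0.568, -0.327, 0.045]), (0.64, [0.594, 0.331, 0.078])]
ladle_rim [(0.91, [0.568, -0.324, 0.046])]
pad [(0.72, [0.556, -0.321, 0.013]), (0.49, [0.569, -0.323, 0.05])]
tray [(0.79, [0.577, 0.011, 0.007])]
tin [(0.77, [0.588, 0.322, 0.082])]
lid_tab [(0.86, [0.594, 0.334, 0.077]), (0.51, [0.579, 0.011, 0.007])]
bead0_center [(0.37, [0.604, -0.301, 0.037])]
block [(0.92, [0.775, 0.023, 0.023])]
jar [(0.65, [0.764, -0.18, 0.085])]
dish [(0.82, [0.774, 0.118, 0.019])]
side [[0.9005185645411757, 0.30027123677784756, -0.3144892673535968, 0.33476196047618656], [-0.43467030482996966, 0.6028369658446495, -0.6690660047485885, -0.5845896380640828], [-0.011315521009722754
[... 550 characters left out ...]
[(0.46, [0.598, -0.303, 0.03]), (0.3, [0.773, 0.012, 0.029])]
block [(0.79, [0.777, 0.016, 0.026])]
jar [(0.88, [0.753, -0.199, 0.056])]
dish [(0.74, [0.772, 0.129, 0.014])]
{'time_s': 1.2, 'q': array([1.106, 0.259, 0.022, 1.334, 0.   , 1.418]), 'joint_velocities': array([ 0.   ,  0.   ,  0.001, -0.001,  0.   ,  0.   ]), 'joint_efforts': array([ -0.003, -55.541,  34.473,   0.001,  -0.   ,   0.   ]), 'tcp_pos': array([0.169, 0.523, 0.304]), 'tool_rot': array([[-0.952,  0.307, -0.   ],
       [ 0.307,  0.952,  0.   ],
       [ 0.   ,  0.   , -1.   ]]), 'force': array([-0.313,  0.595,  0.381]), 'torque': array([ 0.006,  0.024, -0.009]), 'finger_force': 0.0, 'gripper_width': 0.08513858157075535}
```

View pics/top0.png

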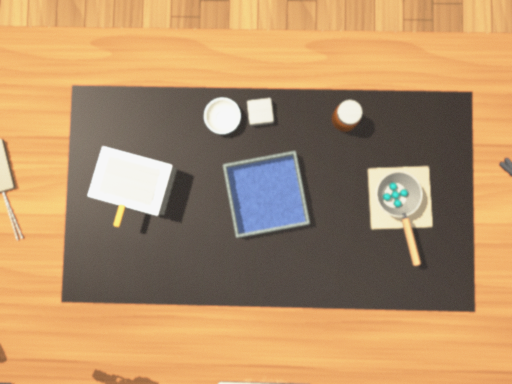

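View pics/side0.png

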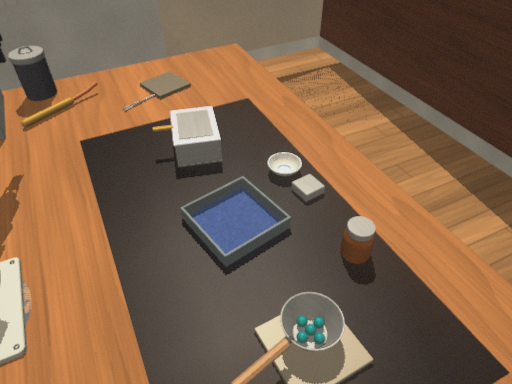

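The top picture shows the ladle with its rim centre near (401,194) and handle end near (418,264) on the pad at (401,198). The tray is at (266,194), turned about 10°. The tin's lid is at (131,181) and its tongue runs from (123,206) to (117,225). The side picture agrees with this.

```bash
python3 - <<'E'
from h import *
np.set_printoptions(precision=4,suppress=True)
c=camera("top")
def R(n,uv,z): p=ray(c,uv,z); print(n,p); return p
# rim via ellipse of ladle mask minus handle; handle by colour
m=cut_out("top","ladle")[0]["region"].astype(np.uint8)
mo=cv2.morphologyEx(m,cv2.MORPH_OPEN,cv2.getStructuringElement(2,(25,25)))
ys,xs=np.nonzero(mo); (a,r)=cv2.minEnclosingCircle(np.c_[xs,ys].astype(np.float32)); print(a,r)
rim=R("rim",a,.062)
hs=np.argwhere((m>0)&(mo==0)); hs=hs[hs[:,0]>222][:,::-1].astype(np.float32)
h=np.array([ray(c,p,.06) for p in hs]); vx,vy,x0,y0=cv2.fitLine(h[:,:2].astype(np.float32),2,0,.01,.01).ravel(); print("handle c",x0,y0,"yaw of handle line",np.degrees(np.arctan2(vy,vx)), "from rim",np.degrees(np.arctan2(rim[1]-y0,rim[0]-x0)),"end",h[h[:,0].argmin()])
t=[R("tray",p,.035) for p in[(224,163),(297,152),(309,226),(236,237)]]; print(np.mean(t,0))
t=[R("lid",p,.078) for p in[(103,147),(174,164),(160,215),(89,198)]]; print(np.mean(t,0))
t=[R("pad",p,.012) for p in[(368,168),(429,167),(432,227),(371,229)]]; print(np.mean(t,0))
R("tab base",(124,205),.075);R("tab end",(117.5,225),.075)
r=cut_out("top","lid_tab")
hsv=cv2.cvtColor(c["img"],cv2.COLOR_RGB2HSV); q=np.argwhere((hsv[:,:,1]>150)&(hsv[:,:,2]>150))
q=q[(q[:,0]>195)&(q[:,0]<235)&(q[:,1]>100)&(q[:,1]<140)]; print(len(q),q.min(0),q.max(0)); h=np.array([ray(c,p[::-1],.078) for p in q])
print(cv2.fitLine(h[:,:2].astype(np.float32),2,0,.01,.01).ravel(),h.min(0),h.max(0))
E
```

```text
(0.0, 0.0) 0.0
rim [1.0387 0.6747 0.062 ]
handle c 0.46319553 -0.3375225 yaw of handle line 14.281445 from rim 60.37996549199294 end [ 0.4133 -0.3469  0.06  ]
tray [0.6463 0.1105 0.035 ]
tray [ 0.6769 -0.0679  0.035 ]
tray [ 0.4968 -0.0996  0.035 ]
tray [0.4664 0.0766 0.035 ]
[0.5716 0.0049 0.035 ]
lid [0.6737 0.396  0.078 ]
lid [0.6363 0.2252 0.078 ]
lid [0.5151 0.2541 0.078 ]
lid [0.5516 0.4237 0.078 ]
[0.5942 0.3248 0.078 ]
pad [ 0.6436 -0.2462  0.012 ]
pad [ 0.6491 -0.3969  0.012 ]
pad [ 0.5008 -0.4034  0.012 ]
pad [ 0.4927 -0.2542  0.012 ]
[ 0.5715 -0.3252  0.012 ]
tab base [0.5369 0.3409 0.075 ]
tab end [0.4895 0.3543 0.075 ]Traceback (most recent call last):
  File "<stdin>", line 18, in <module>
    return umr_minimum(a, axis, None, out, keepdims, initial, where)
ValueError: zero-size array to reduction operation minimum which has no identity
```

>>> play_rows([
  {"dx": 3.3, "dy": -4.6, "spin": 5},
  {"dx": 3.3, "dy": -4.6, "spin": 5},
  {"dx": 3.3, "dy": -4.6, "spin": 5},
  {"dx": 3.3, "dy": -4.6, "spin": 5},
  {"dx": 3.3, "dy": -4.6, "spin": 5},
  {"dx": 3.3, "dy": -4.6, "spin": 5},
  {"dx": 3.3, "dy": -4.6, "spin": 2.3},
  {"dx": 1.0, "dy": -6.0},
  {"dx": 1.0, "dy": -6.0},
  {"dx": 1.0, "dy": -6.0},
])

```text
invalid input at $.deltas[0]: expected keys dx, dy, dz, spin, claw
```

>>> play_rows([
  {"dx": 1.0, "dy": -6.0},
  {"dx": 1.0, "dy": -6.0},
  {"dx": 1.0, "dy": -6.0},
  {"dx": 1.0, "dy": -6.0},
  {"dx": 0.6, "dy": -6.0},
  {"dx": 1.0, "dy": -5.7, "dz": -3},
  {"dz": -5},
  {"dz": 0},
  {"dz": 0},
])

```text
invalid input at $.deltas[0]: expected keys dx, dy, dz, spin, claw
```

>>> play_rows([
  {"dx": 3.3, "dy": -4.6, "dz": 0, "spin": 5, "claw": 0},
  {"dx": 3.3, "dy": -4.6, "dz": 0, "spin": 5, "claw": 0},
  {"dx": 3.3, "dy": -4.6, "dz": 0, "spin": 5, "claw": 0},
  {"dx": 3.3, "dy": -4.6, "dz": 0, "spin": 5, "claw": 0},
  {"dx": 3.3, "dy": -4.6, "dz": 0, "spin": 5, "claw": 0},
  {"dx": 3.3, "dy": -4.6, "dz": 0, "spin": 5, "claw": 0},
  {"dx": 3.3, "dy": -4.6, "dz": 0, "spin": 2.3, "claw": 0},
  {"dx": 1, "dy": -6, "dz": 0, "spin": 0, "claw": 0},
  {"dx": 1, "dy": -6, "dz": 0, "spin": 0, "claw": 0},
  {"dx": 1, "dy": -6, "dz": 0, "spin": 0, "claw": 0},
])

```text
time_s: 2.6
tcp_pos: [0.4297, 0.0195, 0.3041]
tool_rot: [[-0.968, -0.249, 0.001], [-0.249, 0.968, -0.0], [-0.001, -0.0, -1.0]]
force: [0.9, 0.7, -0.2]
gripper_width: 0.0854
finger_force: 0.0
```

>>> play_rows([
  {"dx": 1, "dy": -6, "dz": 0, "spin": 0, "claw": 0},
  {"dx": 1, "dy": -6, "dz": 0, "spin": 0, "claw": 0},
  {"dx": 1, "dy": -6, "dz": 0, "spin": 0, "claw": 0},
  {"dx": 1, "dy": -6, "dz": 0, "spin": 0, "claw": 0},
  {"dx": 0.6, "dy": -6, "dz": 0, "spin": 0, "claw": 0},
  {"dx": 0, "dy": -5.7, "dz": -2, "spin": 0, "claw": 0},
  {"dx": 0, "dy": 0, "dz": -6, "spin": 0, "claw": 0},
  {"dx": 0, "dy": 0, "dz": 0, "spin": 0, "claw": 0},
  {"dx": 0, "dy": 0, "dz": 0, "spin": 0, "claw": 0},
])

```text
time_s: 3.72
tcp_pos: [0.4763, -0.3355, 0.2259]
tool_rot: [[-0.968, -0.25, 0.001], [-0.25, 0.968, -0.001], [-0.001, -0.001, -1.0]]
force: [0.6, -0.1, 0.1]
gripper_width: 0.0852
finger_force: 0.0
```

>>> play_rows([
  {"dx": 0, "dy": 0, "dz": -4, "spin": 0, "claw": 0},
  {"dx": 0, "dy": 0, "dz": -4, "spin": 0, "claw": 0},
  {"dx": 0, "dy": 0, "dz": -2, "spin": 0, "claw": 0},
  {"dx": 0, "dy": 0, "dz": -1.3, "spin": 0, "claw": 0},
  {"dx": 0, "dy": 0, "dz": 0, "spin": 0, "claw": 0.5},
  {"dx": 0, "dy": 0, "dz": 0, "spin": 0, "claw": 0.7},
  {"dx": 0, "dy": 0, "dz": 0, "spin": 0, "claw": 0.7},
  {"dx": 0, "dy": 0, "dz": 0, "spin": 0, "claw": 0.7},
])

```text
time_s: 4.72
tcp_pos: [0.4759, -0.3357, 0.1114]
tool_rot: [[-0.968, -0.249, 0.001], [-0.249, 0.968, -0.001], [-0.0, -0.001, -1.0]]
force: [0.2, -0.2, -0.1]
gripper_width: 0.0255
finger_force: 0.0
```

```bash
python3 - <<'E'
from h import *
a=camera("top");b=camera("side"); i=np.hstack([a["img"][130:300,330:470].repeat(3,0).repeat(3,1)[:450,:400],cv2.resize(b["img"][210:384,180:380],(400,450))]); cv2.imwrite("pics/g1.png",i[:,:,::-1])
E
```

```text
(no output)
```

View pics/g1.png

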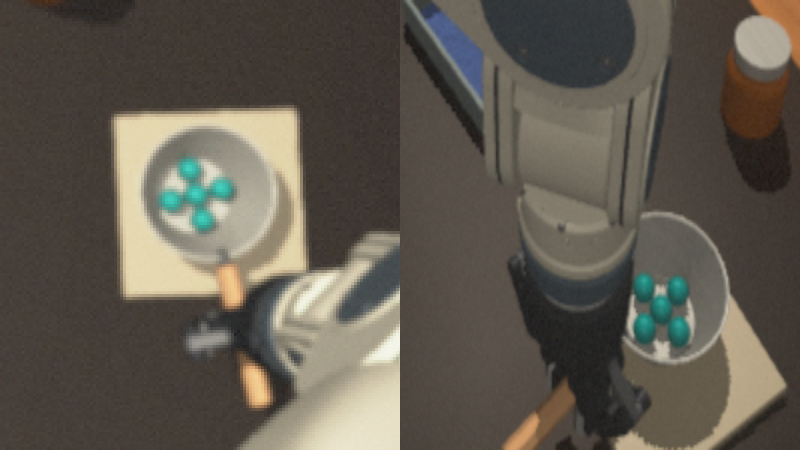

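The crops show the fingers straddling the handle, with the ladle undisturbed and the five beads still inside. I'll close gently and see how the grip force builds.

>>> play_rows([
  {"dx": 0, "dy": 0, "dz": 0, "spin": 0, "claw": 0.82},
  {"dx": 0, "dy": 0, "dz": 0, "spin": 0, "claw": 0.82},
  {"dx": 0, "dy": 0, "dz": 0, "spin": 0, "claw": 0.82},
])

```text
time_s: 5.2
tcp_pos: [0.4756, -0.3355, 0.1109]
tool_rot: [[-0.968, -0.249, -0.0], [-0.249, 0.968, 0.0], [0.0, 0.0, -1.0]]
force: [-0.1, 1.2, 0.1]
gripper_width: 0.0161
finger_force: 14.2
```

>>> play_rows([
  {"dx": 0, "dy": 0, "dz": 0, "spin": 0, "claw": 0.84},
  {"dx": 0, "dy": 0, "dz": 0, "spin": 0, "claw": 0.84},
])

```text
time_s: 5.45
tcp_pos: [0.4756, -0.3355, 0.1109]
tool_rot: [[-0.968, -0.249, -0.0], [-0.249, 0.968, 0.0], [0.0, 0.0, -1.0]]
force: [-1.5, 0.5, 2.4]
gripper_width: 0.0148
finger_force: 53.7
```

>>> play_rows([
  {"dx": 0, "dy": 0, "dz": 0, "spin": 0, "claw": 1},
  {"dx": 0, "dy": 0, "dz": 0, "spin": 0, "claw": 1},
  {"dx": 0, "dy": 0, "dz": 0, "spin": 0, "claw": 1},
])

```text
time_s: 5.82
tcp_pos: [0.4756, -0.3355, 0.1109]
tool_rot: [[-0.968, -0.249, -0.0], [-0.249, 0.968, -0.0], [0.0, 0.0, -1.0]]
force: [-1.9, 1.2, 3.0]
gripper_width: 0.0149
finger_force: 58.7
```

>>> play_rows([
  {"dx": 0, "dy": 0, "dz": 0.6, "spin": 0, "claw": 1},
  {"dx": 0, "dy": 0, "dz": 0.6, "spin": 0, "claw": 1},
  {"dx": 0, "dy": 0, "dz": 0, "spin": 0, "claw": 1},
])

```text
time_s: 6.2
tcp_pos: [0.476, -0.3357, 0.1234]
tool_rot: [[-0.968, -0.249, 0.001], [-0.249, 0.968, -0.001], [-0.0, -0.001, -1.0]]
force: [0.9, 0.3, -2.2]
gripper_width: 0.0148
finger_force: 58.4
```

```bash
python3 - <<'E'
from h import *
print(get_obs()["force"],get_obs()["torque"])
a=camera("top");b=camera("side"); i=np.hstack([a["img"][130:300,330:470].repeat(3,0).repeat(3,1)[:450,:400],cv2.resize(b["img"][210:384,180:380],(400,450))]); cv2.imwrite("pics/g2.png",i[:,:,::-1])
E
```

```text
[ 0.87721014  0.3001768  -2.22124402] [-0.06663193  0.21369613  0.02500709]
```

View pics/g2.png

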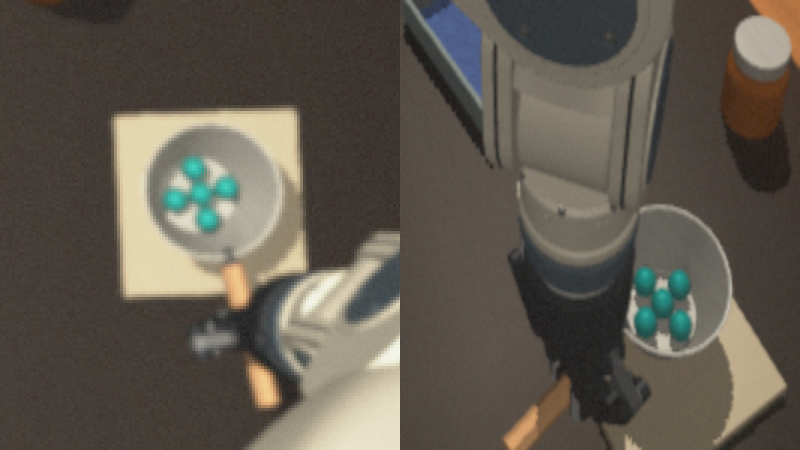

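Only the pan moved: it hangs level about 12 mm clear, with all five beads near (200,195) in the left crop. The grip force follows closure (14 N at 0.82, 58 N at 1), so I can loosen it to let the handle pivot. Now I'll carry it to the tray.

>>> play_rows([
  {"dx": 0, "dy": 0, "dz": 1, "spin": 0, "claw": 1},
  {"dx": 0, "dy": 0, "dz": 2, "spin": 0, "claw": 1},
  {"dx": 0, "dy": 0, "dz": 3, "spin": 0, "claw": 1},
  {"dx": 0, "dy": 1, "dz": 2, "spin": 0, "claw": 1},
  {"dx": 0, "dy": 2, "dz": 1, "spin": 0, "claw": 1},
  {"dx": -0.5, "dy": 3, "dz": 0, "spin": -0.5, "claw": 1},
  {"dx": -0.5, "dy": 4, "dz": 0, "spin": -1, "claw": 1},
  {"dx": -0.5, "dy": 4, "dz": 0, "spin": -1, "claw": 1},
  {"dx": -0.5, "dy": 4, "dz": 0, "spin": -1, "claw": 1},
  {"dx": -0.5, "dy": 4, "dz": 0, "spin": -1, "claw": 1},
])

```text
time_s: 7.55
tcp_pos: [0.4498, -0.1133, 0.2127]
tool_rot: [[-0.985, -0.172, -0.001], [-0.172, 0.985, 0.001], [0.0, 0.001, -1.0]]
force: [0.7, -0.2, -2.1]
gripper_width: 0.0145
finger_force: 58.6
```

>>> play_rows([
  {"dx": -0.5, "dy": 4, "dz": 0, "spin": 0, "claw": 1},
  {"dx": -0.5, "dy": 3, "dz": 0, "spin": 0, "claw": 1},
  {"dx": 0, "dy": 1.8, "dz": 0, "spin": 0, "claw": 1},
  {"dx": 0, "dy": 1, "dz": 0, "spin": 0, "claw": 1},
  {"dx": 0, "dy": 0, "dz": -1, "spin": 0, "claw": 1},
  {"dx": 0, "dy": 0, "dz": -2, "spin": 0, "claw": 1},
  {"dx": 0, "dy": 0, "dz": -2, "spin": 0, "claw": 1},
  {"dx": 0, "dy": 0, "dz": -1, "spin": 0, "claw": 1},
  {"dx": 0, "dy": 0, "dz": 0, "spin": 0, "claw": 1},
])

```text
time_s: 8.68
tcp_pos: [0.4404, -0.0178, 0.1522]
tool_rot: [[-0.985, -0.172, -0.002], [-0.172, 0.985, 0.0], [0.002, 0.001, -1.0]]
force: [0.1, -0.7, -2.2]
gripper_width: 0.0147
finger_force: 58.6
```

```bash
python3 - <<'E'
from h import *
o=get_obs();print(o["tcp_pos"],o["force"],o["torque"])
a=camera("top");b=camera("side"); i=np.hstack([cv2.resize(a["img"][120:280,190:350],(400,400)),cv2.resize(b["img"][120:320,120:320],(400,400))]); cv2.imwrite("pics/g3.png",i[:,:,::-1])
E
```

```text
[ 0.44042492 -0.01784417  0.15217355] [ 0.05772202 -0.72636145 -2.23124019] [-0.02567187  0.30349369 -0.03115274]
```

View pics/g3.png

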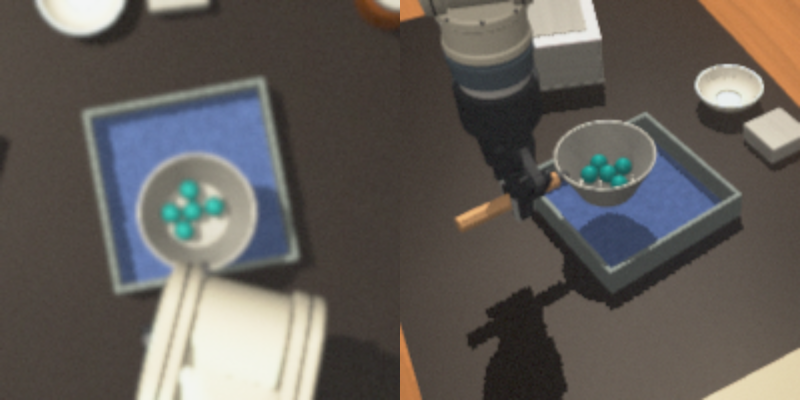

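The ladle hangs level over the near half of the tray, rim centre near (195,212) in the left crop, with all five beads in it. Next I lower it onto the tray floor and loosen the grip.

>>> play_rows([
  {"dx": 0, "dy": 0, "dz": -1.5, "spin": 0, "claw": 1},
  {"dx": 0, "dy": 0, "dz": -1.5, "spin": 0, "claw": 1},
  {"dx": 0, "dy": 0, "dz": -1, "spin": 0, "claw": 1},
  {"dx": 0, "dy": 0, "dz": -0.6, "spin": 0, "claw": 1},
  {"dx": 0, "dy": 0, "dz": -0.2, "spin": 0, "claw": 1},
  {"dx": 0, "dy": 0, "dz": 0, "spin": 0, "claw": 0.82},
  {"dx": 0, "dy": 0, "dz": 0, "spin": 0, "claw": 0.82},
])

```text
time_s: 9.65
tcp_pos: [0.441, -0.0176, 0.1052]
tool_rot: [[-0.985, -0.173, 0.001], [-0.173, 0.985, -0.0], [-0.001, -0.0, -1.0]]
force: [-0.5, 0.1, -0.2]
gripper_width: 0.0158
finger_force: 23.0
```

>>> play_rows([
  {"dx": 0.3, "dy": 0.05, "dz": 0.7, "spin": 0, "claw": 0.82},
  {"dx": 0.3, "dy": 0.05, "dz": 0.7, "spin": 0, "claw": 0.82},
  {"dx": 0.4, "dy": 0.07, "dz": 0.7, "spin": 0, "claw": 0.82},
  {"dx": 0.4, "dy": 0.07, "dz": 0.7, "spin": 0, "claw": 0.82},
  {"dx": 0.5, "dy": 0.08, "dz": 0.7, "spin": 0, "claw": 0.82},
  {"dx": 0.5, "dy": 0.08, "dz": 0.7, "spin": 0, "claw": 0.82},
  {"dx": 0, "dy": 0, "dz": 0, "spin": 0, "claw": 0.82},
])

```text
time_s: 10.52
tcp_pos: [0.4654, -0.0135, 0.1474]
tool_rot: [[-0.985, -0.173, 0.001], [-0.173, 0.985, -0.0], [-0.001, -0.0, -1.0]]
force: [-0.1, -0.6, -2.4]
gripper_width: 0.0155
finger_force: 23.2
```

```bash
python3 - <<'E'
from h import *
o=get_obs();print(o["tcp_pos"],o["force"],o["torque"])
a=camera("top");b=camera("side"); i=np.hstack([cv2.resize(a["img"][120:280,190:350],(400,400)),cv2.resize(b["img"][120:320,120:320],(400,400))]); cv2.imwrite("pics/g4.png",i[:,:,::-1])
E
```

```text
[ 0.46541961 -0.01354264  0.14736523] [-0.08437805 -0.58178484 -2.44496952] [-0.02153512  0.13040968  0.02709792]
```

View pics/g4.png

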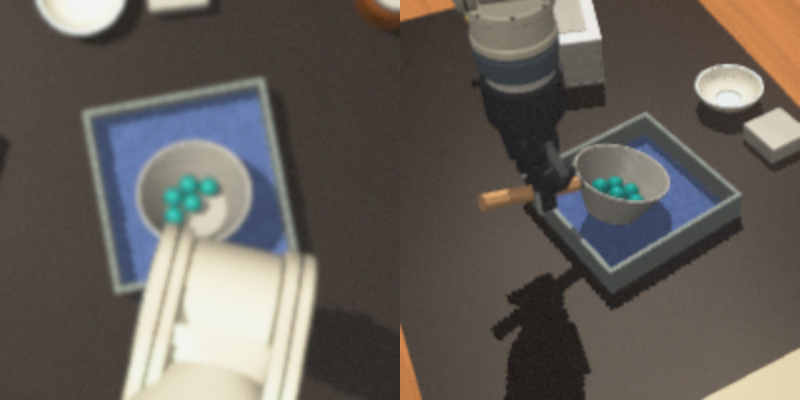

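The ladle is tipped about 15° and hangs clear of the tray floor, beads at (190,195) in the left crop. Friction still holds it, so I'll loosen further; the floor will catch it.

>>> play_rows([
  {"dx": 0, "dy": 0, "dz": 0, "spin": 0, "claw": 0.814},
  {"dx": 0, "dy": 0, "dz": 0, "spin": 0, "claw": 0.81},
  {"dx": 0, "dy": 0, "dz": 0, "spin": 0, "claw": 0.81},
])

```text
time_s: 11.0
tcp_pos: [0.4647, -0.0135, 0.1469]
tool_rot: [[-0.985, -0.173, 0.0], [-0.173, 0.985, -0.0], [-0.0, -0.0, -1.0]]
force: [-0.8, 0.7, 0.4]
gripper_width: 0.0164
finger_force: 0.0
```

```bash
python3 - <<'E'
from h import *
for n in("top","side"):
    c=camera(n)
    for t in["ladle_rim","ladle_grip","bead0_center"]: print(n,t,[(round(x["confidence"],2),w(c,x["xyz"]).round(3).tolist()) for x in search_frame(n,t)[:3]])
    m=cut_out(n,"ladle"); print([ (x["confidence"],np.argwhere(x["region"]).min(0),np.argwhere(x["region"]).max(0)) for x in m[:1]])
    if n=="side":
        cv2.imwrite("pics/g5.png",cv2.resize(c["img"][120:320,120:320],(600,600))[:,:,::-1])
E
```

```text
top ladle_rim [(0.96, [0.566, -0.002, 0.034])]
top ladle_grip [(0.83, [0.566, -0.004, 0.035]), (0.69, [0.764, -0.181, 0.086])]
top bead0_center [(0.49, [0.56, 0.001, 0.029]), (0.31, [0.591, 0.321, 0.079])]
[(0.67, array([182, 246]), array([218, 291]))]
side ladle_rim [(0.59, [0.538, 0.009, 0.044])]
side ladle_grip [(0.61, [0.63, 0.299, 0.074]), (0.6, [0.534, 0.002, 0.044]), (0.37, [0.573, -0.329, 0.011])]
side bead0_center [(0.57, [0.751, -0.203, 0.059])]
[(0.64, array([195, 154]), array([250, 247]))]
```

View pics/g5.png

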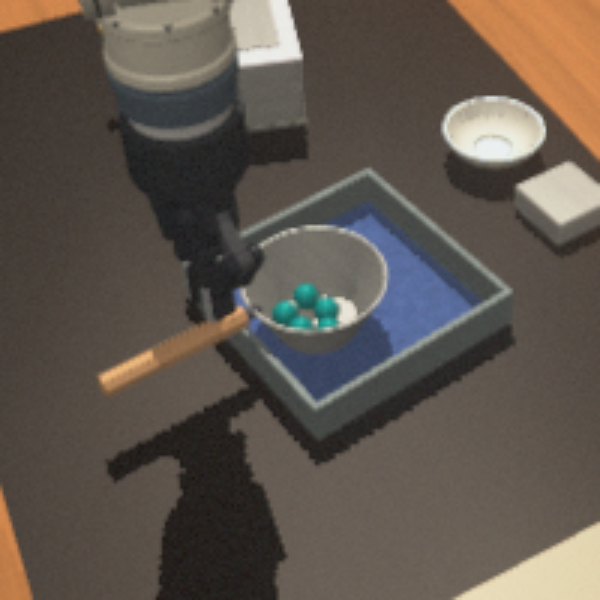

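The ladle dropped back upright in the near half of the tray with all five beads inside. In this crop the rim centre is near (315,289) and the handle end near (103,383), and the fingers are above it.

```bash
python3 - <<'E'
from h import *
c=camera("side")
e=ray(c,(154.3,247.7),.051);b=ray(c,(201.7,226),.053);r=ray(c,(225,216.3),.055); print(e,b,r)
print(np.degrees(np.arctan2(*(b-e)[1::-1])),np.degrees(np.arctan2(*(r-e)[1::-1])),np.hypot(*(r-e)[:2]))
c=camera("top"); m=cut_out("top","ladle")[0]["region"]; q=np.argwhere(m); print(ray(c,(q[:,1].min(),200),.055),ray(c,(q[:,1].max(),200),.055),ray(c,(268,q[:,0].min()),.055))
E
```

```text
[ 0.37918076 -0.02879701  0.051     ] [ 0.48590616 -0.01770917  0.053     ] [ 0.54082537 -0.01537596  0.055     ]
5.931256894588884 4.746276282192527 0.16220082375642292
[0.55631426 0.02253794 0.055     ] [0.55666146 0.00578703 0.055     ] [0.55197248 0.00090873 0.055     ]
```

>>> play_rows([
  {"dx": 0, "dy": 0, "dz": 1, "spin": 0, "claw": 0.4},
  {"dx": -2.5, "dy": -0.4, "dz": 0, "spin": -4, "claw": 0.4},
  {"dx": -2.5, "dy": -0.5, "dz": 0, "spin": 0, "claw": 0.4},
  {"dx": -2.1, "dy": -0.4, "dz": 0, "spin": 0, "claw": 0.4},
  {"dx": 0, "dy": 0, "dz": -2.5, "spin": 0, "claw": 0.4},
  {"dx": 0, "dy": 0, "dz": -2.7, "spin": 0, "claw": 0.4},
  {"dx": 0, "dy": 0, "dz": 0, "spin": 0, "claw": 0.7},
  {"dx": 0, "dy": 0, "dz": 0, "spin": 0, "claw": 0.818},
  {"dx": 0, "dy": 0, "dz": 0, "spin": 0, "claw": 0.818},
  {"dx": 0, "dy": 0, "dz": 0, "spin": 0, "claw": 0.818},
])

```text
time_s: 12.9
tcp_pos: [0.3941, -0.0265, 0.1055]
tool_rot: [[-0.995, -0.104, 0.001], [-0.104, 0.995, -0.0], [-0.001, -0.0, -1.0]]
force: [1.4, 0.6, -0.8]
gripper_width: 0.0155
finger_force: 17.4
```

>>> play_rows([
  {"dx": 0, "dy": 0, "dz": 0, "spin": 0, "claw": 0.816},
  {"dx": 0, "dy": 0, "dz": 0, "spin": 0, "claw": 0.816},
  {"dx": 0.2, "dy": 0.02, "dz": 0.7, "spin": 0, "claw": 0.816},
  {"dx": 0.2, "dy": 0.02, "dz": 0.7, "spin": 0, "claw": 0.816},
  {"dx": 0.3, "dy": 0.03, "dz": 0.8, "spin": 0, "claw": 0.816},
  {"dx": 0.3, "dy": 0.03, "dz": 0.8, "spin": 0, "claw": 0.816},
  {"dx": 0, "dy": 0, "dz": 0, "spin": 0, "claw": 0.816},
])

```text
time_s: 13.78
tcp_pos: [0.4043, -0.0256, 0.1355]
tool_rot: [[-0.995, -0.104, 0.001], [-0.104, 0.995, -0.0], [-0.001, -0.001, -1.0]]
force: [0.3, 0.2, -0.8]
gripper_width: 0.0158
finger_force: 10.2
```

>>> play_rows([
  {"dx": 0.4, "dy": 0.04, "dz": 0.75, "spin": 0, "claw": 0.816},
  {"dx": 0.4, "dy": 0.04, "dz": 0.75, "spin": 0, "claw": 0.816},
  {"dx": 0.4, "dy": 0.04, "dz": 0.75, "spin": 0, "claw": 0.816},
  {"dx": 0.5, "dy": 0.05, "dz": 0.7, "spin": 0, "claw": 0.816},
  {"dx": 0.7, "dy": 0.07, "dz": 0.8, "spin": 0, "claw": 0.816},
  {"dx": 0.7, "dy": 0.07, "dz": 0.8, "spin": 0, "claw": 0.816},
  {"dx": 0.7, "dy": 0.07, "dz": 0.8, "spin": 0, "claw": 0.816},
  {"dx": 0.8, "dy": 0.08, "dz": 0.8, "spin": 0, "claw": 0.816},
  {"dx": 0.8, "dy": 0.08, "dz": 0.7, "spin": 0, "claw": 0.816},
  {"dx": 0, "dy": 0, "dz": 0, "spin": 0, "claw": 0.816},
])

```text
time_s: 15.02
tcp_pos: [0.4585, -0.0201, 0.2038]
tool_rot: [[-0.995, -0.104, 0.001], [-0.104, 0.995, -0.0], [-0.001, -0.0, -1.0]]
force: [-0.4, -0.3, 0.0]
gripper_width: 0.0158
finger_force: 9.9
```

```bash
python3 - <<'E'
from h import *
a=camera("top");b=camera("side"); i=np.hstack([cv2.resize(a["img"][120:280,190:350],(400,400)),cv2.resize(b["img"][120:320,120:320],(400,400))]); cv2.imwrite("pics/g6.png",i[:,:,::-1])
E
```

```text
(no output)
```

View pics/g6.png

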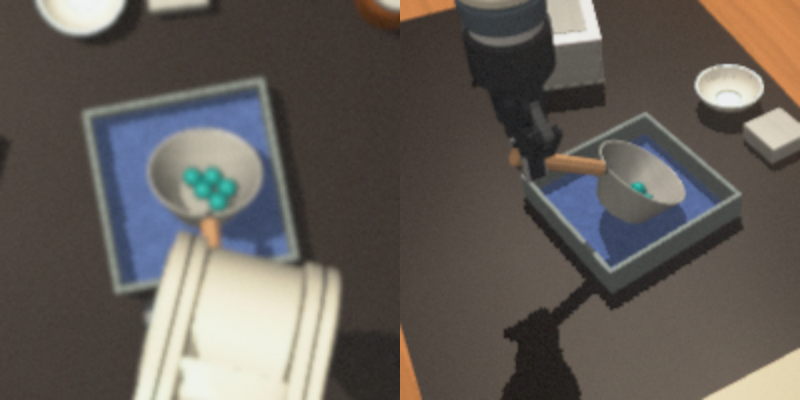

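The ladle is tipped about 40° with the beads still inside, its front rim near (205,130) in the left crop, about 30 mm from the far wall. I'll grip firmly, shift it back 45 mm, then continue.

>>> play_rows([
  {"dx": 0, "dy": 0, "dz": 0, "spin": 0, "claw": 1},
  {"dx": 0, "dy": 0, "dz": 0, "spin": 0, "claw": 1},
  {"dx": 0, "dy": 0, "dz": 0.7, "spin": 0, "claw": 1},
  {"dx": -0.5, "dy": 0, "dz": 0.7, "spin": 0, "claw": 1},
  {"dx": -1.3, "dy": -0.1, "dz": 0, "spin": 0, "claw": 1},
  {"dx": -1.3, "dy": -0.1, "dz": 0, "spin": 0, "claw": 1},
  {"dx": -1, "dy": -0.1, "dz": 0, "spin": 0, "claw": 1},
  {"dx": -0.4, "dy": -0.1, "dz": -0.7, "spin": 0, "claw": 1},
  {"dx": 0, "dy": 0, "dz": -0.8, "spin": 0, "claw": 1},
  {"dx": 0, "dy": 0, "dz": 0, "spin": 0, "claw": 1},
])

```text
time_s: 16.38
tcp_pos: [0.4134, -0.0242, 0.2021]
tool_rot: [[-0.995, -0.103, 0.001], [-0.103, 0.995, 0.0], [-0.001, 0.0, -1.0]]
force: [1.0, -0.8, 0.1]
gripper_width: 0.0147
finger_force: 58.6
```

>>> play_rows([
  {"dx": 0, "dy": 0, "dz": 0, "spin": 0, "claw": 0.816},
  {"dx": 0, "dy": 0, "dz": 0, "spin": 0, "claw": 0.816},
  {"dx": 0, "dy": 0, "dz": 0, "spin": 0, "claw": 0.816},
])

```text
time_s: 16.75
tcp_pos: [0.4129, -0.0241, 0.2024]
tool_rot: [[-0.995, -0.104, 0.0], [-0.104, 0.995, 0.0], [-0.0, 0.0, -1.0]]
force: [1.5, 0.7, -1.4]
gripper_width: 0.0157
finger_force: 13.1
```

>>> play_rows([
  {"dx": 0.8, "dy": 0.08, "dz": 0.6, "spin": 0, "claw": 0.816},
  {"dx": 0.8, "dy": 0.08, "dz": 0.55, "spin": 0, "claw": 0.816},
  {"dx": 0.8, "dy": 0.08, "dz": 0.55, "spin": 0, "claw": 0.816},
  {"dx": 0.8, "dy": 0.08, "dz": 0.5, "spin": 0, "claw": 0.816},
  {"dx": 0.9, "dy": 0.08, "dz": 0.45, "spin": 0, "claw": 0.816},
  {"dx": 0.9, "dy": 0.09, "dz": 0.4, "spin": 0, "claw": 0.816},
  {"dx": 0.9, "dy": 0.09, "dz": 0.35, "spin": 0, "claw": 0.816},
  {"dx": 0.9, "dy": 0.09, "dz": 0.3, "spin": 0, "claw": 0.816},
  {"dx": 0.9, "dy": 0.09, "dz": 0.3, "spin": 0, "claw": 0.816},
  {"dx": 0.9, "dy": 0.09, "dz": 0.2, "spin": 0, "claw": 0.816},
])

```text
time_s: 18.0
tcp_pos: [0.4994, -0.0156, 0.2445]
tool_rot: [[-0.995, -0.103, 0.0], [-0.103, 0.995, 0.0], [-0.0, 0.0, -1.0]]
force: [-0.9, 0.4, 1.6]
gripper_width: 0.0158
finger_force: 13.5
```

>>> play_rows([
  {"dx": 0.8, "dy": 0.08, "dz": 0.35, "spin": 0, "claw": 0.816},
  {"dx": 0.8, "dy": 0.08, "dz": 0.35, "spin": 0, "claw": 0.816},
  {"dx": 0.8, "dy": 0.08, "dz": 0.3, "spin": 0, "claw": 0.816},
  {"dx": 0.9, "dy": 0.09, "dz": 0.3, "spin": 0, "claw": 0.816},
  {"dx": 0.9, "dy": 0.09, "dz": 0.2, "spin": 0, "claw": 0.816},
  {"dx": 0.9, "dy": 0.09, "dz": 0.2, "spin": 0, "claw": 0.816},
  {"dx": 0, "dy": 0, "dz": 0, "spin": 0, "claw": 0.816},
])

```text
time_s: 18.88
tcp_pos: [0.5504, -0.0105, 0.2613]
tool_rot: [[-0.995, -0.104, 0.0], [-0.104, 0.995, -0.0], [-0.0, -0.0, -1.0]]
force: [-0.1, -0.2, -2.6]
gripper_width: 0.0155
finger_force: 11.9
```

```bash
python3 - <<'E'
from h import *
a=camera("top");b=camera("side"); i=np.hstack([cv2.resize(a["img"][120:280,190:350],(400,400)),cv2.resize(b["img"][120:320,120:320],(400,400))]); cv2.imwrite("pics/g7.png",i[:,:,::-1])
E
```

```text
(no output)
```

View pics/g7.png

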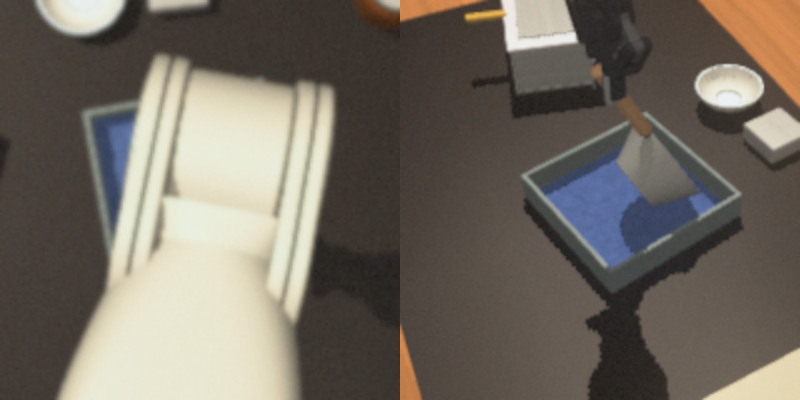

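The side crop shows the ladle tipped about 75–80°, mouth towards the far wall, at about (655,175). The beads are out of sight. I'll grip firmly, lift and look.

>>> play_rows([
  {"dx": 0, "dy": 0, "dz": 0, "spin": 0, "claw": 1},
  {"dx": 0, "dy": 0, "dz": 0, "spin": 0, "claw": 1},
  {"dx": 0, "dy": 0, "dz": 1.5, "spin": 0, "claw": 1},
  {"dx": -0.5, "dy": 0, "dz": 1.5, "spin": 0, "claw": 1},
  {"dx": -1.5, "dy": 0, "dz": 1, "spin": 0, "claw": 1},
  {"dx": -1.5, "dy": 0, "dz": 1, "spin": 0, "claw": 1},
  {"dx": -1, "dy": 0, "dz": 0, "spin": 0, "claw": 1},
  {"dx": 0, "dy": 0, "dz": 0, "spin": 0, "claw": 1},
  {"dx": 0, "dy": 0, "dz": 0, "spin": 0, "claw": 1},
])

```text
time_s: 20.1
tcp_pos: [0.5048, -0.0106, 0.3111]
tool_rot: [[-0.995, -0.103, -0.0], [-0.103, 0.995, 0.0], [0.0, 0.0, -1.0]]
force: [-0.3, 0.4, -2.7]
gripper_width: 0.0148
finger_force: 58.8
```

```bash
cat > beads.py <<'E'
from h import *
for n in("top","side"):
    c=camera(n); h=cv2.cvtColor(c["img"],cv2.COLOR_RGB2HSV)
    m=((h[:,:,0]>80)&(h[:,:,0]<97)&(h[:,:,1]>130)&(h[:,:,2]>60)).astype(np.uint8)
    k,l,s,ce=cv2.connectedComponentsWithStats(m)
    print(n,[(s[i,4],ray(c,ce[i],.015).round(3).tolist()) for i in range(1,k) if s[i,4]>5])
    print([get_obs()["force"].round(2) for _ in range(1)])
    cv2.imwrite("pics/last_%s.png"%n,c["img"][:,:,::-1])
E
python3 beads.py
```

```text
top [(np.int32(44), [0.649, 0.011, 0.015]), (np.int32(43), [0.626, -0.009, 0.015])]
[array([ 0.16, -0.34, -2.87])]
side [(np.int32(50), [0.648, 0.01, 0.015]), (np.int32(53), [0.624, -0.01, 0.015])]
[array([-0.66, -0.47, -2.58])]
```

```bash
cat > tilt.py <<'E'
from h import *
import sys
L=float(sys.argv[1])/1000 if len(sys.argv)>1 else .15
o=get_obs(); R=o["tool_rot"]; g=o["tcp_pos"]-[0,0,.054]; d=-R[:,0]
c=camera("side")
best=[]
rs=[x for x in cut_out("side","ladle") if np.linalg.norm(np.argwhere(x["region"])[:,::-1].mean(0)-proj(c,g-[0,0,.1]))<80]
m=rs[0]["region"]; print(len(rs),rs[0]["confidence"],m.sum())
h=cv2.cvtColor(c["img"],cv2.COLOR_RGB2HSV)
a=np.linspace(0,2*np.pi,40)
for t in range(0,131,5):
    T=np.radians(t); X=d*np.cos(T)-np.array([0,0,1])*np.sin(T); Z=d*np.sin(T)+np.array([0,0,1])*np.cos(T); Y=np.cross(Z,X)
    f=g+X*L-Z*.046
    P=[f+r*(np.cos(q)*X+np.sin(q)*Y)+Z*z for r,z in((.032,0),(.055,.05)) for q in a]
    im=np.zeros(m.shape,np.uint8); cv2.fillConvexPoly(im,cv2.convexHull(np.array([proj(c,p) for p in P],np.float32)).astype(np.int32),1)
    best.append(((im&m).sum()/(im|m).sum(),t))
print(sorted(best)[::-1][:5])
E
python3 tilt.py 150
```

```text
1 0.87 1210
[(np.float64(0.7805255023183926), 65), (np.float64(0.5562091503267974), 70), (np.float64(0.49185667752442996), 60), (np.float64(0.3247311827956989), 75), (np.float64(0.25732551944592436), 55)]
```

Fitting the pan outline gives about 65° of tilt, and two beads are already out. I'll push the rim gently against the far wall to tip it further.

>>> play_rows([
  {"dx": 1, "dy": 0.1, "dz": -2, "spin": 0, "claw": 1},
  {"dx": 1, "dy": 0.1, "dz": -2, "spin": 0, "claw": 1},
  {"dx": 1.5, "dy": 0.15, "dz": -1.8, "spin": 0, "claw": 1},
  {"dx": 0, "dy": 0, "dz": 0, "spin": 0, "claw": 0.816},
  {"dx": 0.8, "dy": 0.08, "dz": 0.3, "spin": 0, "claw": 0.816},
  {"dx": 0.8, "dy": 0.08, "dz": 0.3, "spin": 0, "claw": 0.816},
  {"dx": 0.8, "dy": 0.08, "dz": 0.3, "spin": 0, "claw": 0.816},
  {"dx": 0.8, "dy": 0.08, "dz": 0.3, "spin": 0, "claw": 0.816},
  {"dx": 0.8, "dy": 0.08, "dz": 0.2, "spin": 0, "claw": 0.816},
  {"dx": 0.8, "dy": 0.08, "dz": 0.2, "spin": 0, "claw": 0.816},
])

```text
time_s: 21.55
tcp_pos: [0.5882, -0.0022, 0.2701]
tool_rot: [[-0.995, -0.103, 0.001], [-0.103, 0.995, -0.0], [-0.0, -0.0, -1.0]]
force: [-2.6, -0.9, 5.1]
gripper_width: 0.0156
finger_force: 13.1
```

```bash
python3 tilt.py 150; python3 beads.py
```

```text
1 0.56 1282
[(np.float64(0.7995512341062079), 70), (np.float64(0.5938921377517868), 75), (np.float64(0.5313531353135313), 65), (np.float64(0.3915431081823174), 80), (np.float64(0.3085480093676815), 60)]
top []
[array([-1.88, -0.06,  5.29])]
side [(np.int32(13), [0.637, -0.016, 0.015])]
[array([-1.99, -0.84,  4.6 ])]
```

>>> play_rows([
  {"dx": 0.6, "dy": 0.06, "dz": 0.6, "spin": 0, "claw": 0.816},
  {"dx": 0.8, "dy": 0.08, "dz": 0.3, "spin": 0, "claw": 0.816},
  {"dx": 0.8, "dy": 0.08, "dz": 0.2, "spin": 0, "claw": 0.816},
  {"dx": 0.8, "dy": 0.08, "dz": 0.1, "spin": 0, "claw": 0.816},
  {"dx": 0.8, "dy": 0.08, "dz": 0.1, "spin": 0, "claw": 0.816},
  {"dx": 0, "dy": 0, "dz": 0, "spin": 0, "claw": 0.816},
])

```text
time_s: 22.5
tcp_pos: [0.6263, 0.0016, 0.282]
tool_rot: [[-0.995, -0.104, -0.0], [-0.104, 0.995, 0.0], [0.0, 0.0, -1.0]]
force: [-0.4, 0.1, -2.4]
gripper_width: 0.0156
finger_force: 12.4
```

```bash
python3 tilt.py 150; python3 beads.py
```

```text
1 0.9 1432
[(np.float64(0.7366412213740458), 80), (np.float64(0.7055589492974954), 85), (np.float64(0.5177956371986223), 75), (np.float64(0.49059561128526646), 90), (np.float64(0.3471837488457987), 95)]
top []
[array([-0.36, -0.06, -1.34])]
side [(np.int32(34), [0.639, -0.011, 0.015])]
[array([-0.74,  0.23, -2.17])]
```

>>> play_rows([
  {"dx": 0, "dy": 0, "dz": 0, "spin": 0, "claw": 1},
  {"dx": 0, "dy": 0, "dz": 0, "spin": 0, "claw": 1},
  {"dx": -0.8, "dy": -0.1, "dz": 0.6, "spin": 0, "claw": 1},
  {"dx": -1.2, "dy": -0.1, "dz": 0.2, "spin": 0, "claw": 1},
  {"dx": -1.5, "dy": -0.15, "dz": 0, "spin": 0, "claw": 1},
  {"dx": -1.5, "dy": -0.15, "dz": 0, "spin": 0, "claw": 1},
  {"dx": -1.5, "dy": -0.15, "dz": 0, "spin": 0, "claw": 1},
  {"dx": -1.5, "dy": -0.15, "dz": 0, "spin": 0, "claw": 1},
  {"dx": 0, "dy": 0, "dz": 0, "spin": 0, "claw": 1},
  {"dx": 0, "dy": 0, "dz": 0, "spin": 0, "claw": 1},
])

```text
time_s: 23.95
tcp_pos: [0.546, -0.0065, 0.2906]
tool_rot: [[-0.995, -0.103, 0.001], [-0.103, 0.995, -0.0], [-0.001, -0.0, -1.0]]
force: [1.5, -0.3, -1.8]
gripper_width: 0.0151
finger_force: 58.6
```

```bash
python3 tilt.py 150; python3 beads.py
```

```text
1 0.65 586
[(np.float64(0.383859649122807), 30), (np.float64(0.3244646333549643), 25), (np.float64(0.27796383121232415), 35), (np.float64(0.24678362573099416), 20), (np.float64(0.14834297738032615), 15)]
top []
[array([-0.11,  0.31, -1.38])]
side [(np.int32(47), [0.648, 0.012, 0.015]), (np.int32(93), [0.656, -0.029, 0.015]), (np.int32(52), [0.629, -0.014, 0.015])]
[array([-0.6 , -0.33, -1.89])]
```

>>> play_rows([
  {"dx": -2, "dy": -0.2, "dz": 0.5, "spin": 0, "claw": 1},
  {"dx": -2, "dy": -0.2, "dz": 0.5, "spin": 0, "claw": 1},
  {"dx": -2, "dy": -0.2, "dz": 0.5, "spin": 0, "claw": 1},
  {"dx": 0, "dy": 0, "dz": 0, "spin": 0, "claw": 1},
])

```text
time_s: 24.65
tcp_pos: [0.4841, -0.0125, 0.3066]
tool_rot: [[-0.995, -0.103, 0.002], [-0.103, 0.995, -0.0], [-0.002, -0.001, -1.0]]
force: [-0.5, -0.0, -2.0]
gripper_width: 0.015
finger_force: 58.6
```

```bash
python3 tilt.py 150; python3 beads.py; python3 - <<'E'
from h import *
c=camera("side"); h=cv2.cvtColor(c["img"],cv2.COLOR_RGB2HSV)
cs=cv2.HoughCircles(cv2.resize(h[120:240,160:320,1],None,fx=4,fy=4),cv2.HOUGH_GRADIENT,1,16,param1=80,param2=14,minRadius=12,maxRadius=24)
E
python3 - <<'E'
import cv2,numpy as np
a=cv2.imread("pics/last_top.png")[110:280,200:340];b=cv2.imread("pics/last_side.png")[120:280,140:320]
cv2.imwrite("pics/ten.png",np.hstack([cv2.resize(a,(380,460)),cv2.resize(b,(420,460))]))
E
```

```text
1 0.62 1351
[(np.float64(0.7145606157793457), 80), (np.float64(0.6827333740085418), 85), (np.float64(0.4615819209039548), 75), (np.float64(0.42778335005015045), 90), (np.float64(0.26881720430107525), 95)]
top [(np.int32(93), [0.657, -0.031, 0.015]), (np.int32(45), [0.648, 0.012, 0.015]), (np.int32(44), [0.631, -0.014, 0.015]), (np.int32(44), [0.597, 0.058, 0.015])]
[array([-0.68, -0.55, -1.31])]
side [(np.int32(49), [0.596, 0.058, 0.015]), (np.int32(46), [0.648, 0.012, 0.015]), (np.int32(95), [0.656, -0.029, 0.015]), (np.int32(53), [0.629, -0.014, 0.015])]
[array([ 0.18, -0.32, -1.33])]
```

All five beads are in the tray: four blobs in both cameras, and the one at (0.657,−0.031) has the area of two. The ladle is empty at about 82°. Now to the pad, to roll it back upright.

>>> play_rows([
  {"dx": 0, "dy": 0, "dz": 3, "spin": 0, "claw": 1},
  {"dx": 1.2, "dy": -2, "dz": 0, "spin": 0, "claw": 1},
  {"dx": 1.3, "dy": -4, "dz": 0, "spin": 0, "claw": 1},
  {"dx": 1.3, "dy": -4.5, "dz": 0, "spin": 0, "claw": 1},
  {"dx": 1.3, "dy": -4.5, "dz": 0, "spin": 0, "claw": 1},
  {"dx": 1.3, "dy": -4.5, "dz": 0, "spin": 0, "claw": 1},
  {"dx": 1.3, "dy": -4.5, "dz": 0, "spin": 0, "claw": 1},
  {"dx": 1.3, "dy": -4, "dz": 0, "spin": 0, "claw": 1},
  {"dx": 1, "dy": -3, "dz": -2, "spin": 0, "claw": 1},
  {"dx": 0, "dy": 0, "dz": -2.5, "spin": 0, "claw": 1},
])

```text
time_s: 26.15
tcp_pos: [0.5862, -0.3262, 0.2872]
tool_rot: [[-0.995, -0.101, -0.001], [-0.101, 0.995, 0.0], [0.001, 0.0, -1.0]]
force: [-0.2, 0.4, -3.1]
gripper_width: 0.0151
finger_force: 58.9
```

>>> play_rows([
  {"dx": 0, "dy": 0, "dz": -0.8, "spin": 0, "claw": 1},
  {"dx": 0, "dy": 0, "dz": -0.8, "spin": 0, "claw": 1},
  {"dx": 0, "dy": 0, "dz": -0.4, "spin": 0, "claw": 1},
  {"dx": 0, "dy": 0, "dz": 0, "spin": 0, "claw": 0.817},
  {"dx": 0, "dy": 0, "dz": 0, "spin": 0, "claw": 0.817},
])

```text
time_s: 26.78
tcp_pos: [0.5859, -0.3223, 0.2712]
tool_rot: [[-0.995, -0.104, 0.001], [-0.104, 0.995, -0.001], [-0.001, -0.001, -1.0]]
force: [-0.3, -0.3, -1.7]
gripper_width: 0.0157
finger_force: 16.4
```

```bash
python3 tilt.py 150
```

```text
1 0.8 2384
[(np.float64(0.7580044676098288), 80), (np.float64(0.7311789772727273), 85), (np.float64(0.5379661016949152), 75), (np.float64(0.5095865787896944), 90), (np.float64(0.35842667361292), 95)]
```

>>> play_rows([
  {"dx": -0.8, "dy": -0.08, "dz": -0.6, "spin": 0, "claw": 0.817},
  {"dx": -0.8, "dy": -0.08, "dz": -0.3, "spin": 0, "claw": 0.817},
  {"dx": -0.8, "dy": -0.08, "dz": -0.3, "spin": 0, "claw": 0.817},
  {"dx": -0.8, "dy": -0.08, "dz": -0.3, "spin": 0, "claw": 0.817},
  {"dx": -0.8, "dy": -0.08, "dz": -0.3, "spin": 0, "claw": 0.817},
  {"dx": -0.8, "dy": -0.08, "dz": -0.35, "spin": 0, "claw": 0.817},
  {"dx": -0.8, "dy": -0.08, "dz": -0.35, "spin": 0, "claw": 0.817},
  {"dx": 0, "dy": 0, "dz": 0, "spin": 0, "claw": 0.817},
])

```text
time_s: 27.88
tcp_pos: [0.5292, -0.3284, 0.2472]
tool_rot: [[-0.995, -0.103, 0.002], [-0.103, 0.995, -0.002], [-0.002, -0.003, -1.0]]
force: [-1.9, 0.0, 9.4]
gripper_width: 0.0156
finger_force: 16.2
```

```bash
python3 tilt.py 150
```

```text
1 0.91 1602
[(np.float64(0.7712793733681462), 65), (np.float64(0.5617117117117117), 70), (np.float64(0.44130879345603274), 60), (np.float64(0.3552484124019425), 75), (np.float64(0.23930753564154786), 55)]
```

>>> play_rows([
  {"dx": -0.9, "dy": -0.09, "dz": -0.2, "spin": 0, "claw": 0.817},
  {"dx": -0.9, "dy": -0.09, "dz": -0.25, "spin": 0, "claw": 0.817},
  {"dx": -0.9, "dy": -0.09, "dz": -0.3, "spin": 0, "claw": 0.817},
  {"dx": -1, "dy": -0.1, "dz": -0.35, "spin": 0, "claw": 0.817},
  {"dx": -1, "dy": -0.1, "dz": -0.4, "spin": 0, "claw": 0.817},
  {"dx": -1, "dy": -0.1, "dz": -0.6, "spin": 0, "claw": 0.817},
  {"dx": -1, "dy": -0.1, "dz": -0.65, "spin": 0, "claw": 0.817},
  {"dx": -1, "dy": -0.1, "dz": -0.7, "spin": 0, "claw": 0.817},
  {"dx": -1, "dy": -0.1, "dz": -0.7, "spin": 0, "claw": 0.817},
  {"dx": 0, "dy": 0, "dz": 0, "spin": 0, "claw": 0.817},
])

```text
time_s: 29.22
tcp_pos: [0.4418, -0.3365, 0.2031]
tool_rot: [[-0.995, -0.103, -0.001], [-0.103, 0.995, 0.001], [0.001, 0.001, -1.0]]
force: [-1.0, -0.0, 1.0]
gripper_width: 0.0161
finger_force: 12.4
```

```bash
python3 tilt.py 150
```

```text
1 0.82 2913
[(np.float64(0.8453341943816597), 35), (np.float64(0.6783468104222821), 40), (np.float64(0.6064942212438085), 30), (np.float64(0.4583995760466349), 45), (np.float64(0.41636840849439277), 25)]
```

>>> play_rows([
  {"dx": -0.8, "dy": -0.08, "dz": -0.85, "spin": 0, "claw": 0.817},
  {"dx": -0.8, "dy": -0.08, "dz": -0.85, "spin": 0, "claw": 0.817},
  {"dx": -0.8, "dy": -0.08, "dz": -0.85, "spin": 0, "claw": 0.817},
  {"dx": -0.7, "dy": -0.07, "dz": -0.85, "spin": 0, "claw": 0.817},
  {"dx": -0.4, "dy": -0.04, "dz": -0.7, "spin": 0, "claw": 0.817},
  {"dx": -0.4, "dy": -0.04, "dz": -0.7, "spin": 0, "claw": 0.817},
  {"dx": -0.4, "dy": -0.04, "dz": -0.7, "spin": 0, "claw": 0.817},
  {"dx": -0.4, "dy": -0.04, "dz": -0.7, "spin": 0, "claw": 0.817},
  {"dx": -0.3, "dy": -0.03, "dz": -0.7, "spin": 0, "claw": 0.817},
  {"dx": 0, "dy": 0, "dz": 0, "spin": 0, "claw": 0.817},
])

```text
time_s: 30.58
tcp_pos: [0.3925, -0.3416, 0.1343]
tool_rot: [[-0.995, -0.103, -0.0], [-0.103, 0.995, 0.001], [0.0, 0.001, -1.0]]
force: [0.0, -0.9, 0.5]
gripper_width: 0.0157
finger_force: 11.5
```

```bash
python3 tilt.py 150
```

```text
Traceback (most recent call last):
  File "tilt.py", line 8, in <module>
    m=rs[0]["region"]; print(len(rs),rs[0]["confidence"],m.sum())
      ~~^^^
IndexError: list index out of range
```

>>> play_rows([
  {"dx": -0.3, "dy": -0.03, "dz": -0.7, "spin": 0, "claw": 0.817},
  {"dx": -0.3, "dy": -0.03, "dz": -0.7, "spin": 0, "claw": 0.817},
  {"dx": -0.2, "dy": 0, "dz": -0.5, "spin": 0, "claw": 0.817},
  {"dx": 0, "dy": 0, "dz": -0.3, "spin": 0, "claw": 0.817},
  {"dx": 0, "dy": 0, "dz": 0, "spin": 0, "claw": 0.817},
])

```text
time_s: 31.3
tcp_pos: [0.3844, -0.3423, 0.1127]
tool_rot: [[-0.995, -0.103, -0.001], [-0.103, 0.995, 0.0], [0.001, 0.0, -1.0]]
force: [-1.8, 0.2, 2.0]
gripper_width: 0.0159
finger_force: 11.7
```

```bash
python3 - <<'E'
from h import *
for n in("top","side"):
    c=camera(n)
    for t in["ladle","ladle_rim","pad"]: print(n,t,[(round(x["confidence"],2),w(c,x["xyz"]).round(3).tolist()) for x in search_frame(n,t)[:2]])
    cv2.imwrite("pics/last_%s.png"%n,c["img"][:,:,::-1])
a=cv2.imread("pics/last_top.png")[130:300,330:470];b=cv2.imread("pics/last_side.png")[210:384,180:380]
cv2.imwrite("pics/x10.png",np.hstack([cv2.resize(a,(380,460)),cv2.resize(b,(420,460))]))
E
sed -i 's/<80\]/<140]/' tilt.py; python3 tilt.py 150
```

```text
top ladle [(0.62, [0.522, -0.334, 0.045])]
top ladle_rim [(0.71, [0.526, -0.332, 0.041])]
top pad [(0.67, [0.603, -0.297, 0.015])]
side ladle [(0.62, [0.534, -0.323, 0.043]), (0.24, [0.658, -0.045, 0.02])]
side ladle_rim [(0.97, [0.53, -0.317, 0.043])]
side pad [(0.74, [0.607, -0.362, 0.011])]
1 0.78 3852
[(np.float64(0.7924151696606786), 5), (np.float64(0.745605700712589), 0), (np.float64(0.7002161902474178), 10), (np.float64(0.5875085792724777), 15), (np.float64(0.486432384341637), 20)]
```

>>> play_rows([
  {"dx": 0.7, "dy": 0.07, "dz": 0, "spin": 0, "claw": 0.817},
  {"dx": 0.8, "dy": 0.08, "dz": 0, "spin": 0, "claw": 0.817},
  {"dx": 0.8, "dy": 0.08, "dz": 0, "spin": 0, "claw": 0.817},
  {"dx": 0.5, "dy": 0.05, "dz": 0, "spin": 0, "claw": 0.817},
  {"dx": 0, "dy": 0, "dz": 0, "spin": 0, "claw": 0.8},
  {"dx": 0, "dy": 0, "dz": 0, "spin": 0, "claw": 0.7},
  {"dx": 0, "dy": 0, "dz": 0, "spin": 0, "claw": 0.3},
  {"dx": 0, "dy": 0, "dz": 0, "spin": 0, "claw": 0.3},
  {"dx": 0, "dy": 0, "dz": 3, "spin": 0, "claw": 0.3},
  {"dx": 0, "dy": 0, "dz": 5, "spin": 0, "claw": 0.3},
])

```text
time_s: 33.05
tcp_pos: [0.4121, -0.339, 0.1925]
tool_rot: [[-0.995, -0.103, -0.002], [-0.103, 0.995, 0.003], [0.002, 0.003, -1.0]]
force: [0.7, -0.9, 1.3]
gripper_width: 0.0597
finger_force: 0.0
```

>>> play_rows([
  {"dx": -1, "dy": 4, "dz": 4, "spin": 0, "claw": 0.3},
  {"dx": 0, "dy": 6, "dz": 4, "spin": 0, "claw": 0.3},
  {"dx": 0, "dy": 6, "dz": 0, "spin": 0, "claw": 0.3},
  {"dx": 0, "dy": 6, "dz": 0, "spin": 0, "claw": 0.3},
  {"dx": 0, "dy": 6, "dz": 0, "spin": 0, "claw": 0.3},
  {"dx": 0, "dy": 6, "dz": 0, "spin": 0, "claw": 0.3},
])

```text
time_s: 33.8
tcp_pos: [0.4023, -0.0059, 0.2678]
tool_rot: [[-0.995, -0.103, 0.001], [-0.103, 0.995, -0.0], [-0.001, -0.0, -1.0]]
force: [1.1, -1.1, 0.3]
gripper_width: 0.0597
finger_force: 0.0
```

```bash
python3 - <<'E'
from h import *
for n in("top","side"):
    c=camera(n)
    for t in["ladle","ladle_rim","lid_tab"]: print(n,t,[(round(x["confidence"],2),w(c,x["xyz"]).round(3).tolist()) for x in search_frame(n,t)[:2]])
    cv2.imwrite("pics/last_%s.png"%n,c["img"][:,:,::-1])
a=cv2.imread("pics/last_top.png")[110:280,70:450];b=cv2.imread("pics/last_side.png")[50:384,110:400]
cv2.imwrite("pics/x10.png",np.vstack([cv2.resize(a,(600,268)),cv2.resize(b,(380,330))[:, :].copy() if 0 else cv2.copyMakeBorder(cv2.resize(b,(380,330)),0,0,110,110,0)]))
E
```

```text
top ladle [(0.63, [0.546, -0.332, 0.048])]
top ladle_rim [(0.95, [0.552, -0.33, 0.042]), (0.5, [0.657, -0.019, 0.023])]
top lid_tab [(0.75, [0.592, 0.333, 0.077])]
side ladle [(0.64, [0.558, -0.324, 0.046])]
side ladle_rim [(0.93, [0.556, -0.32, 0.043])]
side lid_tab [(0.78, [0.591, 0.317, 0.078]), (0.43, [0.585, 0.273, 0.075])]
```

View pics/x10.png

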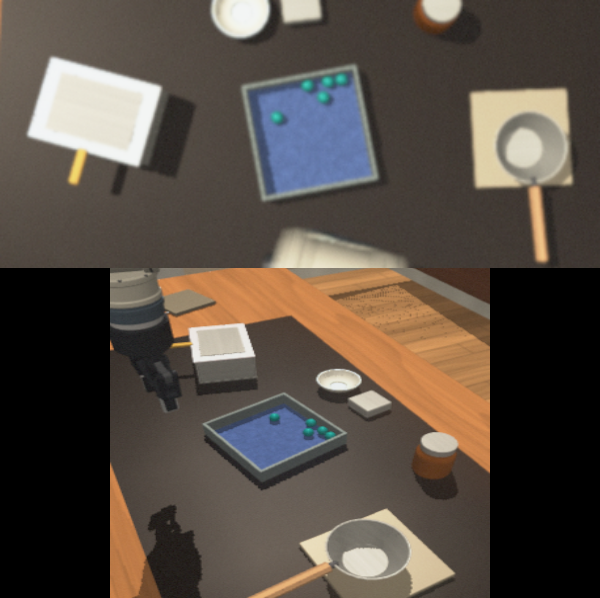

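The last picture shows all five beads in the tray (top view, (278,118) to (341,79)) and the ladle standing upright and free on the pad at (533,147). The tin's tongue runs from (81,150) to (74,184). Now the tongue's exact pose.

```bash
python3 - <<'E'
from h import *
c=camera("top"); h=cv2.cvtColor(c["img"],cv2.COLOR_RGB2HSV)
q=np.argwhere((h[:,:,0]>15)&(h[:,:,0]<32)&(h[:,:,1]>110)&(h[:,:,2]>120)); q=q[(q[:,0]>195)&(q[:,0]<235)&(q[:,1]>100)&(q[:,1]<140)]
P=np.array([ray(c,p[::-1],.079)[:2] for p in q],np.float32); f=cv2.fitLine(P,2,0,.01,.01).ravel(); print(len(q),f,np.degrees(np.arctan2(f[1],f[0])),P.min(0),P.max(0),cv2.minAreaRect(P))
m=((h[:,:,1]<60)&(h[:,:,2]>170)).astype(np.uint8); m[:, :75]=0; m[:,190:]=0; m[:135]=0;m[225:]=0
k=np.argwhere(m)[:,::-1]; L=np.array([ray(c,p,.078)[:2] for p in k],np.float32); print(len(k),cv2.minAreaRect(L))
E
```

```text
163 [ 0.9675837  -0.25255057  0.5111558   0.35134748] -14.628492 [0.48703635 0.33925134] [0.53668535 0.3640133 ] ((0.5114759206771851, 0.3512813448905945), (0.017605409026145935, 0.05220858380198479), 76.29728698730469)
3859 ((0.5956979393959045, 0.32972320914268494), (0.1745474636554718, 0.12514764070510864), 75.87333679199219)
```

>>> play_rows([
  {"dx": 1.3, "dy": 4.5, "dz": 0, "spin": -2.5, "claw": 0.4},
  {"dx": 1.3, "dy": 4.5, "dz": 0, "spin": -2.5, "claw": 0.4},
  {"dx": 1.3, "dy": 4.5, "dz": 0, "spin": -2.5, "claw": 0.4},
  {"dx": 1.3, "dy": 4.5, "dz": 0, "spin": -2.5, "claw": 0.4},
  {"dx": 1.3, "dy": 4.5, "dz": 0, "spin": -2.5, "claw": 0.4},
  {"dx": 1.3, "dy": 4.5, "dz": 0, "spin": -2.5, "claw": 0.4},
  {"dx": 1.3, "dy": 4.5, "dz": 0, "spin": -2.5, "claw": 0.4},
  {"dx": 1.4, "dy": 4.3, "dz": 0, "spin": -2.5, "claw": 0.4},
  {"dx": 0, "dy": 0, "dz": -4, "spin": 0, "claw": 0.4},
  {"dx": 0, "dy": 0, "dz": 0, "spin": 0, "claw": 0.4},
])

```text
time_s: 35.5
tcp_pos: [0.5075, 0.3492, 0.2245]
tool_rot: [[-0.97, 0.244, -0.006], [0.244, 0.97, -0.003], [0.005, -0.004, -1.0]]
force: [-0.8, -0.1, -0.2]
gripper_width: 0.0513
finger_force: 0.0
```

>>> play_rows([
  {"dx": 0, "dy": 0, "dz": -4, "spin": 0, "claw": 0.4},
  {"dx": 0, "dy": 0, "dz": -3, "spin": 0, "claw": 0.4},
  {"dx": 0, "dy": 0, "dz": -2.9, "spin": 0, "claw": 0.4},
  {"dx": 0, "dy": 0, "dz": 0, "spin": 0, "claw": 0.7},
  {"dx": 0, "dy": 0, "dz": 0, "spin": 0, "claw": 0.85},
  {"dx": 0, "dy": 0, "dz": 0, "spin": 0, "claw": 0.85},
  {"dx": 0, "dy": 0, "dz": 0, "spin": 0, "claw": 0.85},
])

```text
time_s: 36.38
tcp_pos: [0.509, 0.3514, 0.131]
tool_rot: [[-0.97, 0.243, 0.004], [0.243, 0.97, 0.003], [-0.003, 0.004, -1.0]]
force: [2.1, 4.3, -0.3]
gripper_width: 0.0134
finger_force: 26.1
```

>>> play_rows([
  {"dx": 0.15, "dy": -0.04, "dz": 1.3, "spin": 0, "claw": 0.85},
  {"dx": 0.15, "dy": -0.04, "dz": 1.3, "spin": 0, "claw": 0.85},
  {"dx": 0.37, "dy": -0.09, "dz": 1.27, "spin": 0, "claw": 0.85},
  {"dx": 0.37, "dy": -0.09, "dz": 1.27, "spin": 0, "claw": 0.85},
  {"dx": 0, "dy": 0, "dz": 0, "spin": 0, "claw": 0.85},
])

```text
time_s: 37.0
tcp_pos: [0.5196, 0.3487, 0.1829]
tool_rot: [[-0.97, 0.243, 0.005], [0.243, 0.97, 0.004], [-0.004, 0.005, -1.0]]
force: [3.8, 5.6, -2.3]
gripper_width: 0.0134
finger_force: 26.3
```

>>> play_rows([
  {"dx": 0.58, "dy": -0.15, "dz": 1.18, "spin": 0, "claw": 0.85},
  {"dx": 0.58, "dy": -0.15, "dz": 1.18, "spin": 0, "claw": 0.85},
  {"dx": 0.77, "dy": -0.19, "dz": 1.06, "spin": 0, "claw": 0.85},
  {"dx": 0.77, "dy": -0.19, "dz": 1.06, "spin": 0, "claw": 0.85},
  {"dx": 0.94, "dy": -0.24, "dz": 0.91, "spin": 0, "claw": 0.85},
  {"dx": 0.94, "dy": -0.24, "dz": 0.91, "spin": 0, "claw": 0.85},
  {"dx": 1.08, "dy": -0.27, "dz": 0.72, "spin": 0, "claw": 0.85},
  {"dx": 1.08, "dy": -0.27, "dz": 0.72, "spin": 0, "claw": 0.85},
  {"dx": 0, "dy": 0, "dz": 0, "spin": 0, "claw": 0.85},
  {"dx": 0, "dy": 0, "dz": 0, "spin": 0, "claw": 0.85},
])

```text
time_s: 38.25
tcp_pos: [0.5859, 0.3319, 0.2586]
tool_rot: [[-0.97, 0.243, 0.002], [0.243, 0.97, 0.003], [-0.001, 0.004, -1.0]]
force: [4.0, 8.7, -3.7]
gripper_width: 0.0135
finger_force: 29.7
```

```bash
python3 - <<'E'
from h import *
o=get_obs(); g=o["tcp_pos"]-[0,0,.054]; print(g,o["joint_velocities"].round(3))
v=g-np.array([.655,.315,.07]); r=v@[.970,-.244,0]; print(r,v[2],np.hypot(r,v[2]),np.degrees(np.arctan2(v[2],-r))-1.9)
c=camera("side"); m=cut_out("side","lid"); print([(x["confidence"],x["region"].sum()) for x in m])
def lidpix(t):
    T=np.radians(t);H=np.array([.655,.315,.07]);X=np.array([-.97*np.cos(T),.244*np.cos(T),np.sin(T)]);Y=np.array([.244,.97,0])
    return [proj(c,H+X*a+Y*b) for a,b in((0,-.085),(.123,-.085),(.123,.085),(0,.085))]
# edge score of predicted right and front edges
if m:
  M=m[0]["region"]
  for t in range(45,80,5):
    im=np.zeros(M.shape,np.uint8); cv2.fillConvexPoly(im,np.array(lidpix(t)).astype(np.int32),1); print(t,round((im&M).sum()/(im|M).sum(),3))
E
```

```text
[0.58593591 0.33194698 0.20461894] [ 0.002 -0.004 -0.005  0.    -0.001 -0.   ]
-0.0711272346457704 0.13461894196346175 0.15225420534000486 60.249828521295896
[(0.74, np.int64(52))]
45 0.0
50 0.0
55 0.0
60 0.0
65 0.0
70 0.0
75 0.0
```

```bash
python3 - <<'E'
from h import *
H=np.array([.655,.315,.07])
for n in("side","top"):
    c=camera(n)
    for t in("lid","lid_tab","tin","ladle","bead0_center"):
        print(n,t,[(round(x["confidence"],2),w(c,x["xyz"]).round(3).tolist()) for x in search_frame(n,t)[:2]])
    M=max((x["region"] for k in("lid","lid_tab","tin") for x in cut_out(n,k) if np.linalg.norm(np.argwhere(x["region"]).mean(0)[::-1]-proj(c,[.61,.325,.1]))<70),key=np.sum,default=None)
    if M is None: continue
    s=[]
    for t in range(0,95,5):
        T=np.radians(t);X=np.array([-.97*np.cos(T),.244*np.cos(T),np.sin(T)]);Y=np.array([.244,.97,0])
        im=np.zeros(M.shape,np.uint8); cv2.fillConvexPoly(im,np.array([proj(c,H+X*a+Y*b) for a,b in((0,-.085),(.123,-.085),(.123,.085),(0,.085))]).astype(np.int32),1); s.append((round((im&M).sum()/(im|M).sum(),2),t))
    print(n,M.sum(),sorted(s)[::-1][:5])
E
python3 beads.py
```

```text
side lid [(0.79, [0.622, 0.299, 0.133]), (0.63, [0.658, -0.044, 0.02])]
side lid_tab [(0.6, [0.623, 0.301, 0.135]), (0.18, [0.554, -0.322, 0.044])]
side tin [(0.73, [0.603, 0.312, 0.044]), (0.54, [0.753, -0.2, 0.061])]
side ladle [(0.74, [0.558, -0.324, 0.045]), (0.34, [0.579, -0.36, 0.012])]
side bead0_center [(0.49, [0.629, -0.014, 0.018])]
side 2820 [(np.float64(0.51), 0), (np.float64(0.48), 5), (np.float64(0.45), 10), (np.float64(0.43), 15), (np.float64(0.4), 20)]
top lid [(0.56, [0.628, 0.303, 0.126])]
top lid_tab [(0.63, [0.626, 0.303, 0.123])]
top tin [(0.66, [0.588, 0.299, 0.074]), (0.22, [0.778, 0.023, 0.025])]
top ladle [(0.68, [0.549, -0.331, 0.043])]
top bead0_center [(0.39, [0.634, -0.013, 0.023])]
top 3278 [(np.float64(0.67), 5), (np.float64(0.67), 0), (np.float64(0.65), 15), (np.float64(0.65), 10), (np.float64(0.64), 20)]
top [(np.int32(93), [0.657, -0.031, 0.015]), (np.int32(43), [0.649, 0.012, 0.015]), (np.int32(44), [0.631, -0.014, 0.015]), (np.int32(43), [0.597, 0.059, 0.015])]
[array([ 3.46,  8.73, -2.29])]
side [(np.int32(49), [0.596, 0.058, 0.015]), (np.int32(49), [0.647, 0.012, 0.015]), (np.int32(96), [0.656, -0.029, 0.015]), (np.int32(53), [0.629, -0.014, 0.015])]
[array([ 3.32,  8.02, -2.48])]
```

```bash
python3 -c "from station import *; print(sign_off())"
```

```text
the job is handed in; nothing more can be done
None
```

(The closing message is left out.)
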